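# Shut the marked valve under the sliding cover

### The job

In the grey valve box, push the cover by its rib all the way back to uncover the two valve handles, then push the marked handle, the one that ends in a round disc, clockwise fully shut, so that it lies across its pipe against the stop. Only push with the fingertips: do not lift the cover, and leave the other handle open and the things around the box where they stand.

Things in the scene. Friction and masses are not known exactly. Their poses are not given: they have to be found in the camera images.
- manifold_box: fixed grey valve box open at the top, 300 (its x) x 282 (its y) x 66 high, guide lips to 75, walls 6. Origin: centre of its underside, on the worktop; +x from its front wall to its back wall, +y left, z up. The aluminium cover over the front half hides two valve handles; the back half holds only pipes. Low partition (top at z 46) at x = 4; pipes and unions reach z 30.
- cover_slide (a joint): how far the cover is slid back along the box's +x, m: 0 = over the valves, 0.14 = at its back stop, valves uncovered. It has about 2.5 N of friction and stays where it is left. Cover plate 148 (x) x 272 (y) x 5 mm, top at z 70; its front edge is at box x = -0.148 + joint.
- cover_lift (a joint): how far the cover has been raised out of its guides, m: 0 = lying in them (held by its weight, 0.4 kg).
- cover_rib (a point): centre of the top (z 86) of the black push rib on the cover: a bar 12 (x) x 120 (y), standing 16 above the plate. Axes as the box.
- valve_marked: the marked quarter-turn valve: its black lever ends in a round disc, 36 mm across. Origin on the pivot axis at worktop height, at box x = -95 mm and y = +65 or -60 mm; axes as the box. Lever 14 wide, z 46 to 62; the disc, same height, is centred 46 mm from the pivot and reaches to 64. Fixed parts under it stay below z 42, within 17 mm of the pivot.
- marked_handle (a joint): angle of the marked handle, rad: 0 = open, pointing to the box's +x along its pipe; turns clockwise seen from above to 1.57 = shut, pointing to the box's -y across its pipe, against its stop. Stiff, about 0.12 N m; stays where it is left.
- marked_tip (a point): centre of the top (z 62) of the marked handle's disc, 46 mm from the pivot; turns with the handle.
- valve_plain: the other valve, in the other place: the same, but its lever is a plain straight bar 14 wide without a disc, its end 62 from the pivot.
- plain_handle (a joint): angle of the plain handle, same meaning as for the marked one; starts open.
- weight: pale 200 g calibration weight with knob, 27 x 27 x 48 mm, loose; origin centre of its underside
- jar: clear sample jar with white lid, 44 x 44 x 60 mm, loose; origin centre of its underside
- dropper: small white dropper bottle with red tip, 40 x 40 x 106 mm, loose; origin centre of its underside
- weigh_cup: small clear plastic beaker, 46 x 46 x 42 mm, loose; origin centre of its underside
- marker: whiteboard marker with black cap lying flat, 18 x 123 x 18 mm, loose; origin centre of its underside

How it is judged:
By the outcome, as a careful person would: the job done as asked, in the order asked, and still so for the second after the job is handed in, with the robot touching nothing.
It also fails if it takes over 45 s, if anything falls off the work surface, if the arm or the gripper's body presses on something with over 40 N, if the wrist force passes 120 N, or if a joint passes its speed limit or range.

### The arm

A 7-joint arm with a two-finger parallel gripper is mounted at the origin on a cart in front of the work surface, level with it; the furniture and walls round the work are solid. World frame = base frame: x ahead of the robot, y to its left, z up, the work surface at z = 0. Lengths are in m, angles in degrees, forces in N, time in s.
With the tool pointing down it reaches from about 0.425 to 0.875 m from the base axis. Payload 4.7 kg.
Tool frame: the origin (TCP) lies midway between the tips of the shut fingers; the grasp point (between the pads) lies 19 mm behind it; z points along the fingers, x is the direction in which the jaws open and shut, and the axes are right-handed (so a half turn about z gives the same grasp; the last joint's range is limited). The gripper opens to 87 mm and grips with 3 to 60 N. Pads are 19 mm wide; open, the fingers measure 117 mm over their backs; the gripper's body (75 mm by 190 mm) begins 51 mm behind the grasp point.
Start: joints at [-67.832, 18.392, -4.016, 83.108, 1.295, 78.541, -3.26], TCP at [0.237, 0.605, 0.223] pointing down, gripper open.
Joint ranges: [-163.93, 163.93], [-17.29, 119.83], [-79.2, 71.16], [3.27, 140.29], [-89.18, 269.18], [5.43, 117.66], [-154.24, 154.24]. Speed limits (degrees/s): [147.25, 147.25, 180, 180, 180, 180, 180].

### API

Orientations are given as [roll, pitch, yaw] about the fixed x, y, z axes, in that order (R = Rz(yaw) Ry(pitch) Rx(roll)).
In Python, from station import observe, get_image, camera_model, close_job gives the robot as it stands.
- The arm moves only by the tool drive_tool, never from a script. Its argument "motion" is one flat list of numbers, 4 for each row, row after row: the shift along the tool's x, y, z in cm, then the turn about the tool's z in rad. A call has exactly 10 rows; each row is the pose to reach, as a shift and turn from the pose measured when the call began, along the tool's axes at that moment; what a row does not reach only later rows make up. A row lasts 1/10 s, in which the tool goes at most 50 mm and 8.59 degrees, less where a joint would pass 70% of its speed; a pose out of reach is approached as far as the arm can. A call with a gripper value outside its range is refused whole. "fingers" is the closure in counts, from 0 (fully open) to 255 (shut), set as the call begins (left out, the last holds). The fingers move at their own pace and stop on an object; "grip_force" is the grip in N (left out, the last holds). Time passes only in rows, so rows that repeat a pose let the fingers close, or fill a call up. It gives the time, the measured TCP pose, the force and the opening at its end, in the units of the state.
- observe(): the state, without advancing time (a new reading comes with each control period).
- get_image(name): name is "scene" or "top" or "wrist"; returns the picture (480x640x3 uint8, red, green, blue); there is no depth.
- camera_model(name): a dict with "fx", "fy", "cx", "cy" (pixels), "T" (4x4, takes a point from camera to world coordinates). Camera axes: x right, y up, looking along -z (the intrinsics and any distortion apply to the point x, -y, -z); pixel columns grow to the right and rows downward; lengths in m; the calibration is good to about 2 mm. The wrist camera is an equidistant fisheye: a pixel r from the principal point sees the ray r / f radians off the axis. A picture is of the moment at which its call begins: read the wrist's pose just before it. camera_model takes no time and is no camera call; for the wrist camera it gives the pose at the moment of the call.
- close_job(): hands the job in, once; it reports no verdict.
The state is a dict: "time": time; "q": joint angles; "dq": joint speeds; "effort": joint torques, N m; "tool_pos": TCP position; "ee_rot": TCP orientation; "force": force on the tool from outside, world axes, zero at the start; "torque": the same for the moment, N m; "opening": opening from 0.0 (shut) to 1.0 (fully open).
Only numpy, scipy, OpenCV 4.12 (cv2) and the standard library are available. Lean on these libraries where they do the work, as an engineer would, in place of code of your own. Each camera call takes 0.05 s, during which the arm holds its last target.

## Working session

There is one attempt and no reset: what is moved stays moved. The work goes in short steps, Python scripts to look and compute and a tool call to move; the robot and the scene stay as the last step left them, time stands still between calls to the robot, and variables do not carry over. Pictures are saved under pics/ and viewed, and the job is handed in when it is done.

Besides the shell and the picture viewer there is one more tool, called after "Request:" as name(argument=value, ...) on one line, values as JSON. drive_tool: Moves the arm, as the interface text tells. Its arguments: {"type":"object","properties":{"motion":{"type":"array"},"fingers":{"type":"number"},"grip_force":{"type":"number"}},"required":["motion"]}

```bash
ls; mkdir -p pics; python3 - <<'E'
from station import *
import cv2
s=observe();print({k:s[k] for k in('time','tool_pos','ee_rot','force','opening')})
for n in('scene','top'):
    im=get_image(n);cv2.imwrite(f'pics/{n}0.png',im[:,:,::-1]);m=camera_model(n);print(n,m)
E
```

```text
pics
{'time': 0.0, 'tool_pos': array([0.23658704, 0.60480404, 0.22145598]), 'ee_rot': array([1.79993350e+02, 1.11633774e-01, 6.86429444e+01]), 'force': array([0.74495505, 0.61131735, 0.94686318]), 'opening': 1.0000314129685508}
scene {'fx': 521.4724132969966, 'fy': 521.4724132969966, 'cx': 314.4100351475728, 'cy': 236.9844044642636, 'T': array([[-0.23823532,  0.46519111, -0.8525498 , -0.52084227],
       [-0.97094227, -0.09356693,  0.22026424,  0.4116212 ],
       [ 0.0226945 ,  0.88025136,  0.47396466,  0.63837379],
       [ 0.        ,  0.        ,  0.        ,  1.        ]])}
top {'fx': 457.3145227775643, 'fy': 457.3145227775643, 'cx': 313.18316791838424, 'cy': 238.35814028203552, 'T': array([[-3.27803601e-03,  9.82130224e-01, -1.88174063e-01,
         3.30162560e-01],
       [-9.99818897e-01,  3.08714942e-04,  1.90283431e-02,
         1.52260773e-01],
       [ 1.87464030e-02,  1.88202360e-01,  9.81951345e-01,
         1.04736485e+00],
       [ 0.00000000e+00,  0.00000000e+00,  0.00000000e+00,
         1.00000000e+00]])}
```

View pics/scene0.png

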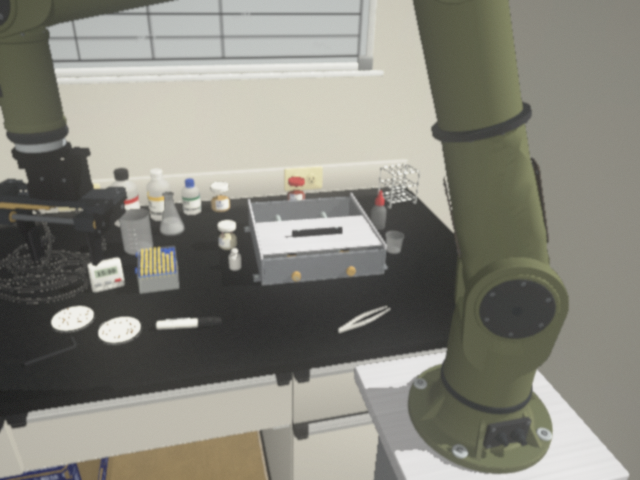

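View pics/top0.png

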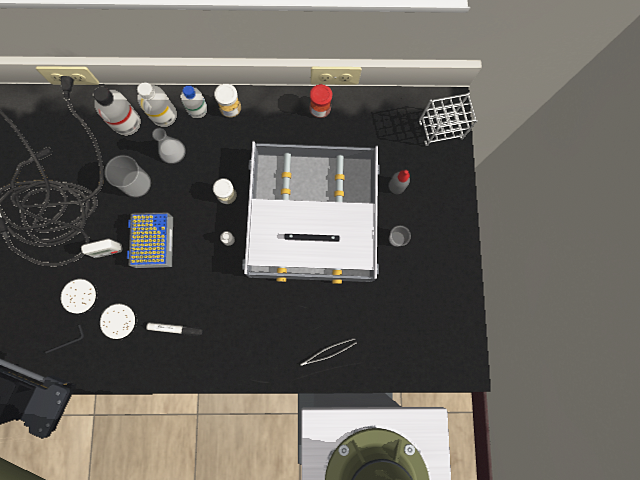

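The top view shows the box spanning columns about 246–380 and rows 143–280. The rib runs from about (285,236) to (338,239). The loose items stand left and right of the box. Next I measure it.

```bash
cat > h.py <<'E'
import numpy as np,cv2
from station import *
def ray(m,u,v):
    d=np.array([(u-m['cx'])/m['fx'],-(v-m['cy'])/m['fy'],-1.]);T=np.array(m['T']);return T[:3,3],T[:3,:3]@d
def onz(m,u,v,z):
    o,d=ray(m,u,v);return o+d*(z-o[2])/d[2]
def proj(m,p):
    T=np.array(m['T']);c=T[:3,:3].T@(np.array(p)-T[:3,3]);return m['cx']+m['fx']*c[0]/-c[2],m['cy']-m['fy']*c[1]/-c[2]
E
python3 - <<'E'
from h import *
im=cv2.imread('pics/top0.png');g=cv2.cvtColor(im,6)
m=camera_model('top')
roi=np.zeros_like(g);roi[210:262,255:370]=1
mask=((g<70)&(roi>0)).astype(np.uint8)
n,l,st,c=cv2.connectedComponentsWithStats(mask);print(st[1:],c[1:])
i=1+np.argmax(st[1:,4]);cnt=cv2.findContours((l==i).astype(np.uint8),0,1)[0][0];r=cv2.minAreaRect(cnt);print(r)
for p in cv2.boxPoints(r):print(p,onz(m,*p,.086))
cv2.imwrite('pics/tz.png',cv2.resize(im[130:290,235:395],None,fx=3.7,fy=3.7,interpolation=cv2.INTER_CUBIC))
for z,pts in((.07,[(248,200)]),):pass
# brightness profile of cover
E
```

```text
[[285 234  54   7 271]] [[311.64206642 236.97416974]]
((311.5032043457031, 236.9108428955078), (53.18037414550781, 5.425112724304199), 2.0454084873199463)
[284.83316 238.67262] [0.51368791 0.19425761 0.086     ]
[285.02676 233.25096] [0.52551593 0.19394226 0.086     ]
[338.17325 235.14906] [0.52142029 0.07997087 0.086     ]
[337.97964 240.57072] [0.50958477 0.0805466  0.086     ]
```

View pics/tz.png

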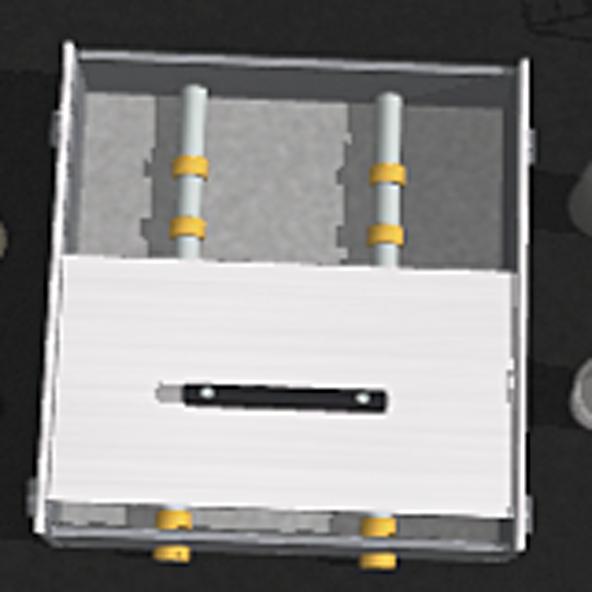

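```bash
python3 - <<'E'
from h import *
m=camera_model('top')
f=lambda u,v,z:onz(m,235+u/3.7,130+v/3.7,z)
for n,u,v,z in(('cBL',63,256,.07),('cBR',516,272,.07),('cFL',47,498,.07),('cFR',512,516,.07),('lBL',70,43,.075),('lBR',527,60,.075),('lFL',37,532,.075),('lFR',522,548,.075),('fwL',50,540,.066),('fwR',515,550,.066)):
    print(n,f(u,v,z).round(4))
m2=camera_model('scene')
im=cv2.imread('pics/scene0.png');cv2.imwrite('pics/sz.png',cv2.resize(im[180:290,215:415],None,fx=4,fy=4,interpolation=cv2.INTER_CUBIC))
E
```

```text
cBL [0.6054 0.268  0.07  ]
cBR [ 0.5961 -0.0027  0.07  ]
cFL [0.4601 0.2741 0.07  ]
cFR [0.4493 0.0039 0.07  ]
lBL [0.7382 0.2661 0.075 ]
lBR [ 0.7284 -0.0124  0.075 ]
lFL [0.4397 0.2788 0.075 ]
lFR [ 0.4301 -0.0006  0.075 ]
fwL [0.4361 0.2723 0.066 ]
fwR [0.4299 0.0021 0.066 ]
```

View pics/sz.png

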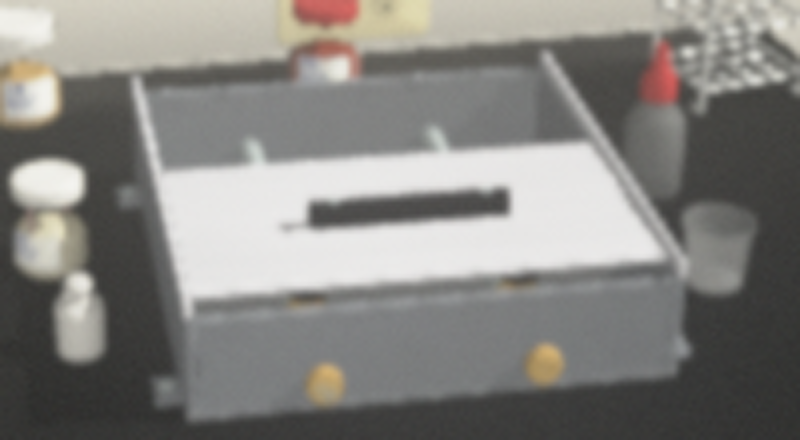

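The box centre is about (0.584, 0.133) with yaw about −2.2°. The cover is already about 18 mm back. The rib's front face is near x 0.511, y 0.137. I'll move over with the fingers shut.

Request:
drive_tool(motion=[-2,2.4,0,-0.033,-5,6,0,-0.067,-8,9.6,0,-0.1,-11,13.2,0,-0.133,-14,16.8,0,-0.167,-17,20.4,0,-0.2,-20,24,0,-0.234,-23,27.6,0,-0.267,-26,31.2,0,-0.3,-28,33.4,0,-0.334], fingers=255, grip_force=20)

```text
time: 1.1
tool_pos: [0.4472, 0.2184, 0.2219]
ee_rot: [-180.0, 0.2, 87.6]
force: [-1.0, -0.3, -1.3]
opening: 0.175
```

Request:
drive_tool(motion=[-2,1,2,0,-4.5,2.5,4,0,-7.8,4.4,6,0,-7.8,4.4,9,0,-7.8,4.4,11.5,0,-7.8,4.4,13,0,-7.8,4.4,14,0,-7.8,4.4,14.4,0,-7.8,4.4,14.4,0,-7.8,4.4,14.4,0])

```text
time: 2.1
tool_pos: [0.4885, 0.1386, 0.0789]
ee_rot: [179.9, 0.1, 87.6]
force: [-0.3, 0.2, 0.1]
opening: 0.003
```

```bash
python3 - <<'E'
from h import *
s=observe();print(s['tool_pos'],s['force'],s['opening'],s['q'])
im=get_image('wrist');cv2.imwrite('pics/w1.png',im[:,:,::-1])
E
```

```text
[0.48846657 0.13857822 0.07891879] [-0.31749338  0.24785377  0.08770177] 0.00337079968034622 [-35.58902523   8.20250633  17.89253665 113.36691143  -2.78190317
  58.83237713  71.20196454]
```

View pics/w1.png

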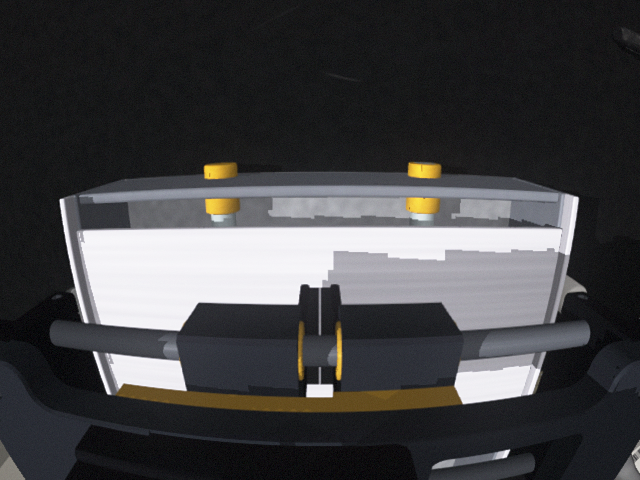

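The wrist view shows the shut fingertips at (320,290), in front of the rib, with the box front at the top of the picture. Now I push back along tool +y.

Request:
drive_tool(motion=[0,0.8,0,0,0,1.6,0,0,0,2.6,0,0,0,3.8,0,0,0,5,0,0,0,6.2,0,0,0,7.4,0,0,0,8.6,0,0,0,9.6,0,0,0,10,0,0])

```text
time: 3.15
tool_pos: [0.5896, 0.1342, 0.079]
ee_rot: [179.9, 0.1, 87.6]
force: [-2.9, 1.1, 2.2]
opening: 0.007
```

```bash
python3 - <<'E'
from h import *
s=observe();print(s['tool_pos'],s['force'])
im=get_image('top');cv2.imwrite('pics/t1.png',im[100:300,220:420,::-1].repeat(3,0).repeat(3,1))
E
```

```text
[0.58963438 0.1341774  0.07895528] [-2.91239464  1.1140836   2.1739731 ]
```

View pics/t1.png

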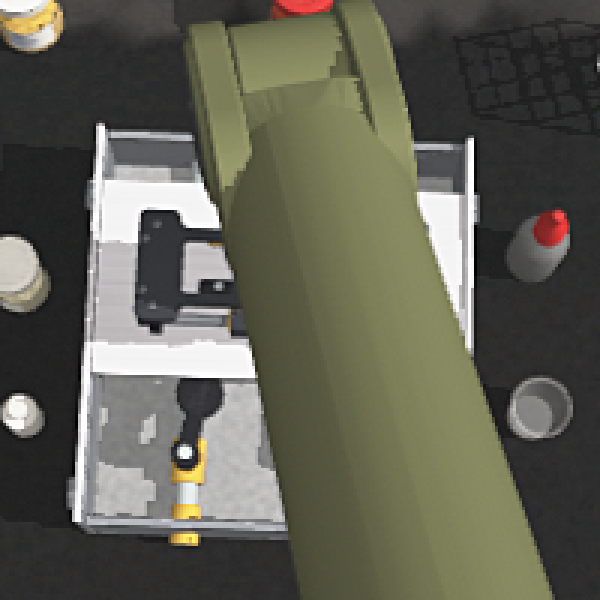

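The top view shows the disc handle at the left, at zoomed (200,395), so the marked valve is at y=+65 mm. Pushing on.

Request:
drive_tool(motion=[0,0.4,0,0,0,1,0,0,0,1.6,0,0,0,2.2,0,0,0,2.6,0,0,0,2.9,0,0,0,3.1,0,0,0,3.2,0,0,0,3.3,0,0,0,3.3,0,0])

```text
time: 4.2
tool_pos: [0.6215, 0.1325, 0.079]
ee_rot: [-180.0, 0.2, 87.6]
force: [-6.3, 0.3, 1.8]
opening: 0.007
```

Request:
drive_tool(motion=[0,0.1,0,0,0,0.2,0,0,0,0.3,0,0,0,0.4,0,0,0,0.5,0,0,0,0.5,0,0,0,0.5,0,0,0,0.5,0,0,0,0.5,0,0,0,0.5,0,0])

```text
time: 5.2
tool_pos: [0.6218, 0.1326, 0.0789]
ee_rot: [-179.4, 0.2, 87.6]
force: [-14.8, -0.2, 9.5]
opening: 0.005
```

The cover hit its stop: 14.8 N with no more travel. I back off, lift, and look.

Request:
drive_tool(motion=[0,-0.5,0,0,0,-1,0,0,0,-1.5,0,0,0,-1.5,-1,0,0,-1.5,-2,0,0,-1.5,-4,0,0,-1.5,-6,0,0,-1.5,-6,0,0,-1.5,-6,0,0,-1.5,-6,0])

```text
time: 6.2
tool_pos: [0.6071, 0.1332, 0.1383]
ee_rot: [-179.3, 0.2, 87.6]
force: [-0.1, -0.5, -0.5]
opening: 0.002
```

```bash
python3 - <<'E'
from h import *
s=observe();print(s['tool_pos'],s['force'])
im=get_image('top');cv2.imwrite('pics/t2full.png',im[:,:,::-1])
cv2.imwrite('pics/t2.png',cv2.resize(im[140:290,235:395,::-1],None,fx=4,fy=4,interpolation=cv2.INTER_CUBIC))
print(camera_model('wrist'))
im=get_image('wrist');cv2.imwrite('pics/w2.png',im[:,:,::-1])
E
```

```text
[0.60707269 0.13321261 0.1383216 ] [-0.14779946 -0.54954596 -0.52555752]
{'fx': 371.64829954431775, 'fy': 371.64829954431775, 'cx': 319.42232298841606, 'cy': 243.69667248430756, 'T': array([[ 0.04011005, -0.95843176, -0.2824885 ,  0.52763412],
       [ 0.99918515,  0.03720076,  0.01565718,  0.1363092 ],
       [-0.00449755, -0.28288632,  0.9591429 ,  0.30141421],
       [ 0.        ,  0.        ,  0.        ,  1.        ]])}
```

View pics/t2.png

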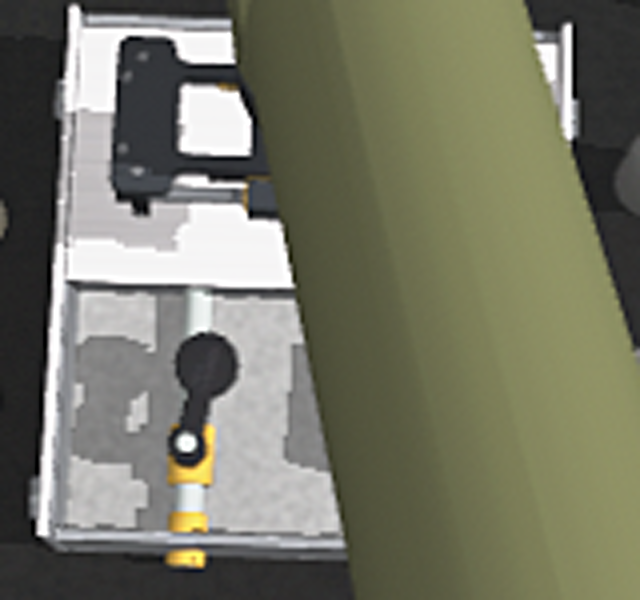

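View pics/w2.png

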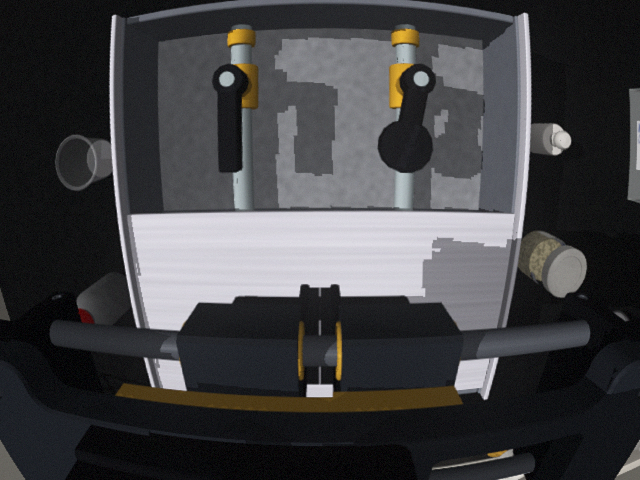

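The wrist view shows the marked disc at (405,147) with its pivot at (421,79). The plain bar's pivot is at (227,79), and the cover edge lies along row ~213. Next I turn these into positions.

```bash
cat >> h.py <<'E'
def wray(m,u,v):
    a=(u-m['cx']);b=(v-m['cy']);r=np.hypot(a,b);th=r/m['fx']
    d=np.array([np.sin(th)*a/r,-np.sin(th)*b/r,-np.cos(th)]);T=np.array(m['T']);return T[:3,3],T[:3,:3]@d
def wonz(m,u,v,z):
    o,d=wray(m,u,v);return o+d*(z-o[2])/d[2]
C=np.array([.5841,.133]);yw=np.radians(-2.2);X=np.array([np.cos(yw),np.sin(yw)]);Y=np.array([-X[1],X[0]])
def box(p): d=np.array(p[:2])-C;return (np.array([d@X,d@Y])*1000).round(1)
E
python3 - <<'E'
from h import *
im=cv2.imread('pics/w2.png');hsv=cv2.cvtColor(im,cv2.COLOR_BGR2GRAY)
m=camera_model('wrist');t=camera_model('top')
mk=(hsv<60).astype(np.uint8);roi=np.zeros_like(mk);roi[55:205,185:455]=1;mk&=roi
op=cv2.morphologyEx(mk,cv2.MORPH_OPEN,cv2.getStructuringElement(2,(39,39)))
n,l,st,c=cv2.connectedComponentsWithStats(op);print(st[1:],c[1:])
for n,u,v,z in(('piv',421,79,.064),('disc',404.8,146.5,.064),('ppiv',227,79,.064),('pend',230,172,.062),('coverR',132,213,.07),('coverL',515,213,.07),('lipFL',528,15,.075),('lipFR',113,15,.075)):
    p=wonz(m,u,v,z);print(n,p.round(4),box(p))
for n,u,v,z in(('piv',281.75,250.75,.064),('disc',286.75,231.5,.064),('coverL',235+68/4,140+283/4,.07),('lipFL',235+42/4,140+535/4,.075)):
    p=onz(t,u,v,z);print('top',n,p.round(4),box(p))
E
```

```text
[[ 378  118   55   55 2295]] [[405.35163399 145.33551198]]
piv [0.4902 0.2018 0.064 ] [-96.5  65.2]
disc [0.5346 0.1898 0.064 ] [-51.6  54.8]
ppiv [0.4856 0.0778 0.064 ] [-96.4 -58.9]
pend [0.5468 0.0758 0.062 ] [-35.1 -58.6]
coverR [0.5684 0.0032 0.07  ] [ -10.7 -130.3]
coverL [0.5787 0.2697 0.07  ] [-10.6 136.4]
lipFL [0.439  0.2796 0.075 ] [-150.6  141. ]
lipFR [ 0.4276 -0.0005  0.075 ] [-151.2 -139.4]
top piv [0.4911 0.2017 0.064 ] [-95.5  65.1]
top disc [0.5339 0.1912 0.064 ] [-52.4  56.2]
top coverL [0.5792 0.2675 0.07  ] [-10.1 134.2]
top lipFL [0.4398 0.2777 0.075 ] [-149.8  139.1]
```

The two views agree within about 1.5 mm. The pivot is at (0.4905, 0.2018). The handle starts about 13° clockwise. The cover's front edge is near −9, so it is at its stop. I go to the left of the disc and descend to z ≈ 0.049.

Request:
drive_tool(motion=[2.5,-1.5,0,0,6,-4,0,0,9,-6,0,0,10.3,-6.3,0,0,10.3,-6.3,0,0,10.3,-6.3,2.5,0,10.3,-6.3,5,0,10.3,-6.3,7.5,0,10.3,-6.3,8.9,0,10.3,-6.3,8.9,0])

```text
time: 7.3
tool_pos: [0.5463, 0.2358, 0.047]
ee_rot: [-179.1, 0.4, 87.5]
force: [-0.5, -0.4, 0.5]
opening: 0.004
```

```bash
python3 - <<'E'
from h import *
s=observe();print(s['tool_pos'],box(s['tool_pos']),s['force'],s['q'])
im=get_image('wrist');cv2.imwrite('pics/w3.png',im[:,:,::-1])
E
```

```text
[0.54626148 0.2357671  0.0469565 ] [-41.8 101.2] [-0.49273639 -0.35273868  0.53169182] [-38.88616237  21.07772109  15.59218226 101.74058058  -6.49638435
  59.06092306  66.66684876]
```

View pics/w3.png

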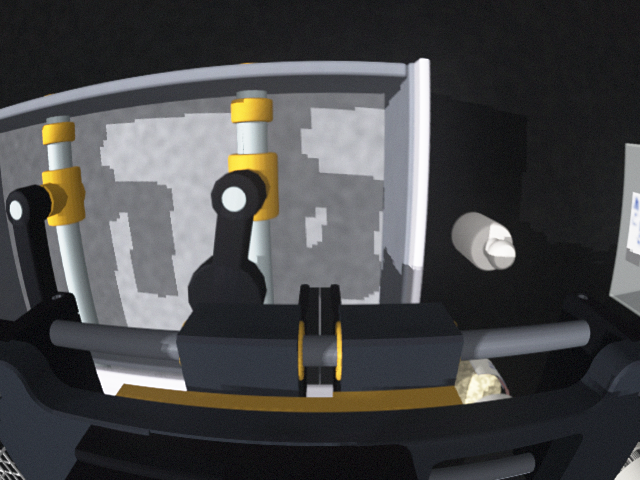

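Request:
drive_tool(motion=[-0.8,0.3,0,0,-1.5,0.4,0,0,-2,0.4,0,0,-2.4,0.4,0,0,-2.8,0.4,0,0,-3.3,0.3,0,0,-3.7,0.2,0,0,-4.1,0.1,0,0,-4.5,-0.1,0,0,-4.5,-0.1,0,0])

```text
time: 8.35
tool_pos: [0.5458, 0.1908, 0.0499]
ee_rot: [-179.4, 0.3, 87.5]
force: [4.2, -0.0, 0.2]
opening: 0.008
```

```bash
python3 - <<'E'
from h import *
s=observe();print(s['tool_pos'],box(s['tool_pos']),s['force'])
im=get_image('wrist');cv2.imwrite('pics/w4.png',im[:,:,::-1])
E
```

```text
[0.54579786 0.19084014 0.04986167] [-40.5  56.3] [ 4.17961741 -0.00967715  0.20149216]
```

View pics/w4.png

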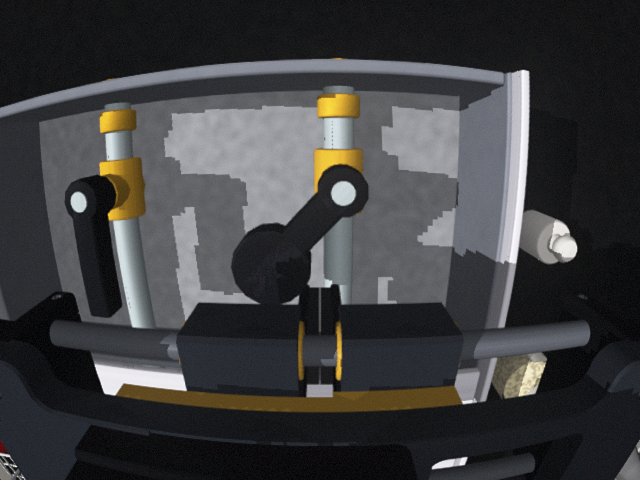

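The handle is now at about 45°, with the disc at (271,263). Continuing the arc.

Request:
drive_tool(motion=[-0.2,-0.3,0,0,-0.5,-0.5,0,0,-0.8,-0.8,0,0,-1.1,-1.1,0,0,-1.4,-1.4,0,0,-1.7,-1.7,0,0,-2,-2,0,0,-2.3,-2.3,0,0,-2.6,-2.5,0,0,-2.6,-2.6,0,0])

```text
time: 9.4
tool_pos: [0.5176, 0.166, 0.0499]
ee_rot: [-179.3, 0.3, 87.5]
force: [2.4, 1.5, -0.4]
opening: 0.008
```

```bash
python3 - <<'E'
from h import *
s=observe();print(s['tool_pos'],box(s['tool_pos']),s['force'])
im=get_image('wrist');cv2.imwrite('pics/w5.png',im[:,:,::-1])
E
```

```text
[0.51760172 0.16600864 0.0499107 ] [-67.7  30.4] [ 2.35944075  1.52806326 -0.37815845]
```

View pics/w5.png

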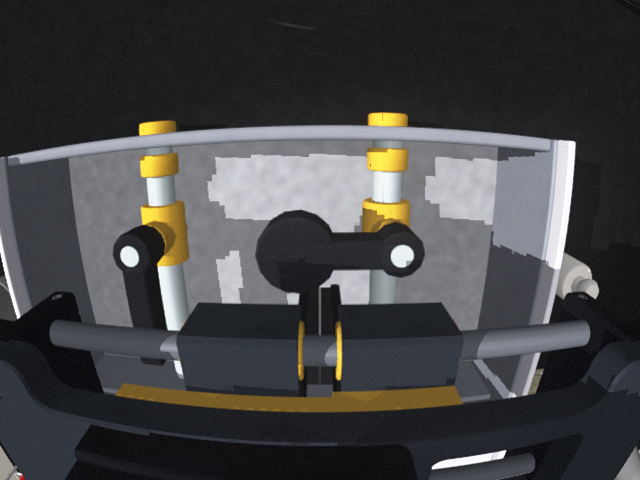

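The lever now lies almost across the pipe. I creep toward the stop and watch the force.

Request:
drive_tool(motion=[0,-0.1,0,0,0,-0.2,0,0,0,-0.3,0,0,0,-0.4,0,0,0,-0.5,0,0,0,-0.5,0,0,0,-0.5,0,0,0,-0.5,0,0,0,-0.5,0,0,0,-0.5,0,0])

```text
time: 10.45
tool_pos: [0.5168, 0.1659, 0.0503]
ee_rot: [-179.8, 0.3, 87.5]
force: [12.1, 1.8, -7.8]
opening: 0.004
```

The force is 12 N with only 0.8 mm of travel, so it is against the stop. I back off and rise clear.

Request:
drive_tool(motion=[0,0.5,0,0,0.2,1,0,0,0.3,1.5,0,0,0.3,1.5,-2,0,0.3,1.5,-5,0,0.3,2.5,-8,0,0.3,4.5,-10,0,0.3,6.5,-12,0,0.3,6.5,-12,0,0.3,6.5,-12,0])

```text
time: 11.45
tool_pos: [0.5816, 0.1666, 0.1693]
ee_rot: [-179.7, 0.3, 87.5]
force: [-0.3, -0.0, -0.2]
opening: 0.004
```

```bash
python3 - <<'E'
from h import *
s=observe();print(s['time'],s['tool_pos'],box(s['tool_pos']),s['force'])
im=get_image('wrist');cv2.imwrite('pics/w6.png',im[:,:,::-1])
im=get_image('top');cv2.imwrite('pics/t6.png',im[:,:,::-1])
E
```

```text
11.45 [0.58161985 0.16663438 0.16931604] [-3.8 33.5] [-0.34399375 -0.000475   -0.15019992]
```

View pics/w6.png

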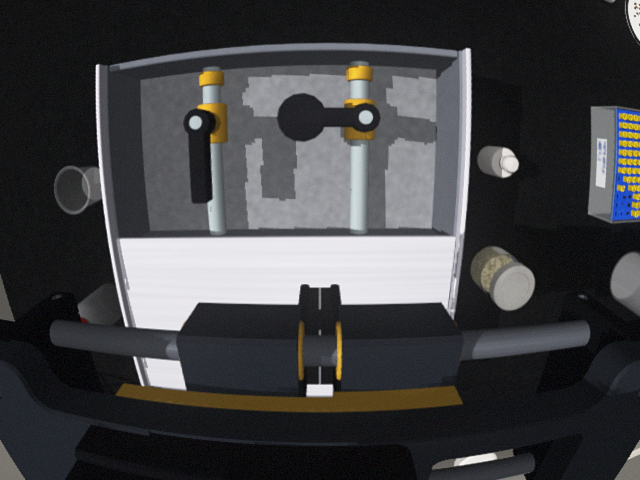

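View pics/t6.png

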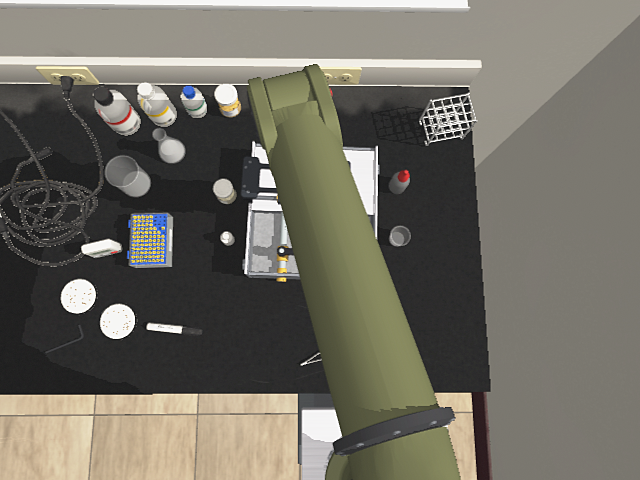

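```bash
python3 - <<'E'
from h import *
m=camera_model('wrist');g=cv2.cvtColor(cv2.imread('pics/w6.png'),6)
mk=(g<60).astype(np.uint8);roi=np.zeros_like(mk);roi[80:160,260:400]=1;mk&=roi
op=cv2.morphologyEx(mk,cv2.MORPH_OPEN,cv2.getStructuringElement(2,(35,35)))
n,l,st,c=cv2.connectedComponentsWithStats(op);print(st[1:],c[1:])
P=[box(wonz(m,u,v,z)) for u,v,z in((366.5,117.5,.064),(*c[1],.064),(197,122,.064),(201,202,.062),(120,237,.07),(455,235,.07),(106,66,.075),(466,49,.075))]
print(P); d=P[1]-P[0];print(np.degrees(np.arctan2(-d[1],d[0])));d=P[3]-P[2];print(np.degrees(np.arctan2(-d[1],d[0])))
print((P[4]+P[5])/2)
E
```

```text
[[ 278   94   48   47 1755]] [[301.43076923 117.08262108]]
[array([-98.2,  65.8]), array([-98.3,  19.7]), array([-98.2, -57.4]), array([-37.5, -58. ]), array([ -12.6, -129.9]), array([-13.3, 135.3]), array([-149.6, -129.7]), array([-152.4,  137. ])]
90.12428566083835
0.5663319297393963
[-12.95   2.7 ]
```

```bash
python3 -c "
from station import *
print(close_job())"
```

```text
the job is handed in; nothing more can be done
None
```

The cover is pushed all the way back and the marked handle is shut against its stop. The job was handed in at about 11.5 s of the 45 s allowed.

- **Cover:** I pushed it by its rib with the shut fingertips, pressing slightly down on it rather than lifting. It started about 18 mm open. At the end it gave no more travel at 15 N, against about 2.5 N of friction. In the pictures its front edge measures 1–2 mm short of the stop position, which is within the measuring error, so I relied on the force.
- **Marked handle (left valve):** I pushed it clockwise along its arc from about 13°. It stopped at 12 N, and the last wrist image measures it at 90.1°.
- **Other valve and surroundings:** the plain handle measures 0.6°, still open. The weight, jar, weigh cup, dropper and marker look unmoved in the last pictures; I did not measure them.
- **Arm:** the fingers were raised clear and touching nothing, at about 0 N, before hand-in.

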